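# Load the yellow spice tin into the spring dispenser

## Task

Take the spice tin with the yellow lid from the granite ledge and set it upright on top of the blue-lidded tin that already stands in the spring-loaded dispenser. Then gently push it down, without slamming, until its lid is level with the dispenser's rim, and let go.

Things in the scene. Friction and masses are not known exactly. Their poses are not given: they have to be found in the camera images.
- tin_yellow: the tin to load: a closed round steel spice tin, 56 mm in diameter and 45 mm tall, about 0.3 kg, with a flat yellow lid 12 mm deep as its top; it stands upright on the ledge. Origin: centre of its underside, z up. A red-lidded and a green-lidded tin of the same shape stand near it and are not wanted.
- tin_blue: the same kind of tin with a blue lid (56 mm in diameter, 45 mm tall), already standing in the dispenser on its spring platform, its lid level with the dispenser's rim. Origin: centre of its underside, z up. The yellow tin goes on top of it.
- dispenser_rim (a point): centre of the open mouth of the tin dispenser, at the height of its rim, z up. The dispenser is a fixed upright steel tube, 76 mm inside and 88 mm outside diameter, on a pale blue square foot 130 mm wide; its rim is 125 mm above the ledge. Tins have 10 mm of play all round in it. Fingers holding a tin do not fit well into the tube: set the tin down on the blue lid at rim height, let go, then push on the middle of the yellow lid with shut fingers.
- platform (a joint): travel of the spring platform under the blue tin, m, growing downwards: 0 at the start (blue lid level with the rim), 0.045 when the yellow lid is level with the rim, 0.051 at the bottom stop (yellow lid 6 mm below the rim). The spring (65 N/m) has drag of about 2 N and a damper of 20 N s/m: under the second tin's weight alone the platform sinks only some 5 to 20 mm; pushed further, with 2 to 6 N, it stays where it is left.
There are look-alikes about, which are no part of the job. Leave any black look-alike of the tin_blue alone.

How it is judged:
By the outcome, as a careful person would: the job done as asked, in the order asked, and still so for the second after the job is handed in, with the robot touching nothing.
It also fails if it takes over 45 s, if anything falls off the work surface, if the arm or the gripper's body presses on something with over 40 N, if the wrist force passes 120 N, or if a joint passes its speed limit or range.

## Robot

A 7-joint arm with a two-finger parallel gripper is mounted at the origin on the work surface. World frame = base frame: x ahead of the robot, y to its left, z up, the work surface at z = 0. Lengths are in m, angles in rad, forces in N, time in s.
With the tool pointing down it reaches from about 0.35 to 0.9 m from the base axis. Payload 19.9 kg.
Tool frame: the origin (TCP) lies midway between the tips of the shut fingers; the grasp point (between the pads) lies manip.grip_depth behind it (manip.grip_depth is the distance from the TCP to the grasp point, in m); z points along the fingers, y is the direction in which the jaws open and shut (so a half turn about z gives the same grasp; the last joint's range is limited). The gripper opens to 94 mm and grips with 3 to 60 N. Pads are 16 mm wide; open, the fingers measure 119 mm over their backs; the gripper's body (75 mm by 177 mm) begins 78 mm behind the grasp point.
Start: joints at [-1.194, 0.417, -0.01, 1.614, 0.005, 1.111, -0.053], TCP at [0.254, 0.571, 0.205] pointing down, gripper open.
Joint ranges: [-2.81, 2.81], [-0.39, 2.02], [-1.27, 1.25], [0.06, 2.57], [-1.19, 4.33], [0.19, 2], [-2.82, 2.82]. Speed limits (rad/s): [1.89, 1.89, 2.39, 2.39, 3.01, 3.01, 3.01].

## Interface

Orientations are given as a unit quaternion [w, x, y, z].
In Python, from station import manip gives the robot as it stands.
- The arm moves only by the tool servo_tool, never from a script. Its argument "commands" is one flat list of numbers, 5 for each row, row after row: the opening, from -1 (shut) to 1 (fully open), then the shift along the tool's x, y, z each as a share of 0.75 m, from -1 to 1, then the turn about the tool's z as a share of 2 rad, from -1 to 1. A call has 1 to 12 rows; each row is the pose to reach, as a shift and turn from the pose measured when the call began, along the tool's axes at that moment; what a row does not reach only later rows make up. A row lasts 1/8 s, in which the tool goes at most 62.5 mm and 10.7 degrees, less where a joint would pass 70% of its speed; a pose out of reach is approached as far as the arm can. A call with a number of a shift or a turn outside -1 to 1 is refused whole. A call with a gripper value outside its range is refused whole. The fingers move at their own pace and stop on an object; "newtons" is the grip in N (left out, the last holds). Time passes only in rows, so rows that repeat a pose let the fingers close. It gives the time, the measured TCP pose, the force and the opening at its end, in the units of the state.
- manip.get_state(): the state, without advancing time (a new reading comes with each control period).
- manip.snapshot(name): name is "scene" or "top"; returns the picture (480x640x3 uint8, red, green, blue); there is no depth.
- manip.camera_params(name): a dict with "fx", "fy", "cx", "cy" (pixels), "world_to_cam" (4x4, takes a point from world to camera coordinates). Camera axes: x right, y up, looking along -z (the intrinsics and any distortion apply to the point x, -y, -z); pixel columns grow to the right and rows downward; lengths in m; the calibration is good to about 2 mm. A picture is of the moment at which its call begins. camera_params takes no time and is no camera call.
- manip.job_done(): hands the job in, once; it reports no verdict.
Trained networks look in the newest picture that a camera, given by its name, has taken for a name from the list of things; names that differ only in an ending like _2 or _b are one class to them, and where a whole thing is asked for, a point or a joint stands for the part that bears it (a point fixed in the world has none). Each returns a list of dicts, best first, with "score" (0 to 1); they miss things now and then, are a little off and sometimes report something else, mostly with a low value. They report only what shows in the picture. A call takes as long as a camera call. They do not tell look-alikes from the thing itself.
- manip.cut_out(camera, query): "pixels" (480x640 bool, what is visible of it) and "at" ([column, row] in pixels, amid what is visible of it).
The state is a dict: "clock": time; "joint_pos": joint angles; "joint_velocities": joint speeds; "effort": joint torques, N m; "tcp_pos": TCP position; "eef_rot": TCP orientation; "contact_force": force on the tool from outside, world axes, zero at the start; "ft_torque": the same for the moment, N m; "gripper_width": opening from 0.0 (shut) to 1.0 (fully open).
Only numpy, scipy, OpenCV 4.12 (cv2) and the standard library are available. Lean on these libraries where they do the work, as an engineer would, in place of code of your own. Each camera call takes 0.05 s, during which the arm holds its last target.

## Working session

There is one attempt and no reset: what is moved stays moved. The work goes in short steps, Python scripts to look and compute and a tool call to move; the robot and the scene stay as the last step left them, time stands still between calls to the robot, and variables do not carry over. Pictures are saved under pics/ and viewed, and the job is handed in when it is done.

Besides the shell and the picture viewer there is one more tool, called after ">>>" as name(argument=value, ...) on one line, values as JSON. servo_tool: Moves the arm, as the interface text tells. Shift numbers are shares of 0.75 m and turn numbers shares of 2 rad, none past 1 either way. Its arguments: {"type":"object","properties":{"commands":{"type":"array"},"newtons":{"type":"number"}},"required":["commands"]}

```bash
mkdir -p pics; python3 - <<'E'
from station import manip
import cv2
print(manip.get_state(), manip.grip_depth)
for n in ("scene","top"):
    cv2.imwrite(f"pics/{n}0.png", manip.snapshot(n)[:,:,::-1]); print(n,manip.camera_params(n))
E
```

```text
{'clock': 0.0, 'joint_pos': array([-1.19349033,  0.4179996 , -0.01027292,  1.61414374,  0.0047109 ,
        1.11071079, -0.05298816]), 'joint_velocities': array([ 1.45794538e-03, -3.75437699e-04, -3.92612004e-04,  1.82985775e-04,
       -6.12696256e-04,  1.57675352e-03, -4.20140338e-05]), 'effort': array([-1.50826541e-03, -8.51243377e+01,  6.38397094e-01, -4.25994515e+01,
       -4.87525121e-02,  1.89461588e-02,  1.33243598e-04]), 'tcp_pos': array([0.25404973, 0.57063345, 0.20482224]), 'eef_rot': array([-7.24958894e-05,  2.07877254e-01,  9.78154724e-01, -6.15000083e-04]), 'contact_force': array([-0.58654563,  0.02027153,  0.51762808]), 'ft_torque': array([-0.00191081, -0.04148072, -0.04164976]), 'gripper_width': 1.0029468775877526} 0.0188
scene {'fx': 540.4625810378033, 'fy': 540.4625810378033, 'cx': 315.2785525219214, 'cy': 238.67349943891077, 'world_to_cam': array([[ 0.53239955,  0.84638906, -0.01327714, -0.27201625],
       [-0.66856428,  0.43006038,  0.60668762,  0.30614547],
       [ 0.51920374, -0.3141236 ,  0.79482945, -1.34995183],
       [ 0.        ,  0.        ,  0.        ,  1.        ]])}
top {'fx': 484.46601033732856, 'fy': 484.46601033732856, 'cx': 315.3643220783228, 'cy': 249.62793236151444, 'world_to_cam': array([[ 0.02638733, -0.99924789,  0.02841426, -0.02032196],
       [ 0.99453903,  0.02911288,  0.10022259, -0.56047229],
       [-0.10097443,  0.02561449,  0.99455923, -0.86829436],
       [ 0.        ,  0.        ,  0.        ,  1.        ]])}
```

View pics/scene0.png

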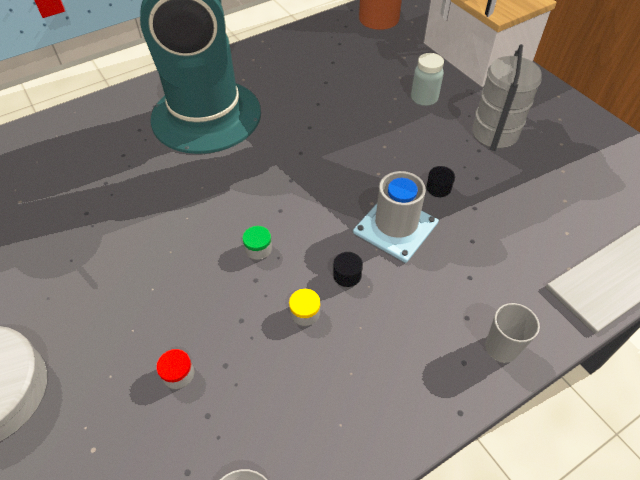

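View pics/top0.png

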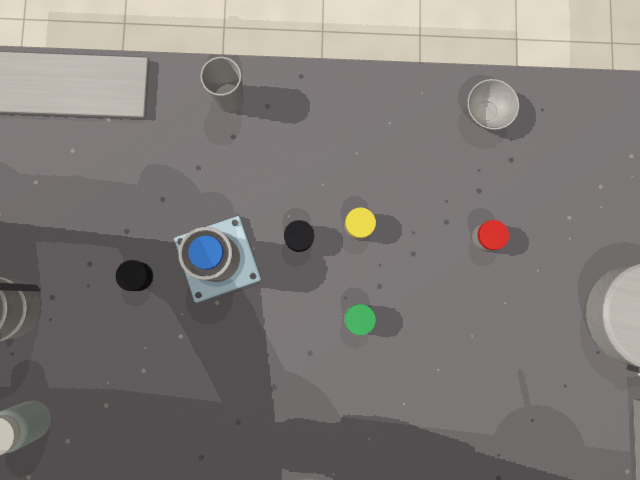

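The scene view shows the yellow lid at (305,303), green at (257,238), red at (174,366), the dispenser with the blue lid at (402,190), and black tins at (347,268) and (440,181). In the top view, yellow is at (360,222), the dispenser mouth at (206,253) and a black tin at (299,236). Next I'll measure them.

```bash
cat > h.py <<'E'
from station import manip
import cv2, numpy as np
def ray_at_z(cam,px,z):
    p=manip.camera_params(cam); T=p["world_to_cam"]; R=T[:3,:3]; c=-R.T@T[:3,3]
    d=R.T@np.array([(px[0]-p["cx"])/p["fx"],-(px[1]-p["cy"])/p["fy"],-1.])
    return c+d*(z-c[2])/d[2]
def proj(cam,X):
    p=manip.camera_params(cam); q=p["world_to_cam"]@np.append(X,1)
    return np.array([p["cx"]+p["fx"]*q[0]/-q[2],p["cy"]-p["fy"]*q[1]/-q[2]])
def blob(img,lo,hi):
    h=cv2.cvtColor(img,cv2.COLOR_RGB2HSV); m=cv2.inRange(h,lo,hi)
    n,l,s,c=cv2.connectedComponentsWithStats(m)
    return [(c[i].round(1),s[i][:4],s[i][4]) for i in range(1,n) if s[i][4]>60]
Y=((22,150,90),(35,255,255)); B=((100,150,60),(125,255,255))
E
python3 - <<'E'
from h import *
for n in("scene","top"):
    im=cv2.imread(f"pics/{n}0.png")[:,:,::-1].copy()
    for nm,c,z in(("Y",Y,.045),("B",B,.125)):
        for b in blob(im,*c):
            print(n,nm,b, ray_at_z(n,b[0],z).round(4))
    manip.snapshot(n)
    for q in("tin_yellow","tin_blue"):
        for d in manip.cut_out(n,q): print(n,q,round(d["score"],2),d["at"])
# dispenser rim in top: gray ellipse estimate via rim of known points later
for z in (.125,):
    print(ray_at_z("top",(206,253),z))
E
```

```text
scene Y (array([304.3, 302.9]), array([289, 288,  31,  30], dtype=int32), np.int32(742)) [ 0.6144 -0.0876  0.045 ]
scene B (array([402.2, 189.6]), array([388, 178,  30,  24], dtype=int32), np.int32(578)) [0.545  0.1749 0.125 ]
scene tin_yellow 0.86 [303.1, 305.4]
scene tin_blue 0.86 [347.1, 268.4]
scene tin_blue 0.72 [439.9, 179.3]
scene tin_blue 0.57 [404.6, 189.6]
top Y (array([360.1, 222.3]), array([345, 208,  31,  30], dtype=int32), np.int32(713)) [ 0.6118 -0.0849  0.045 ]
top B (array([205.5, 252. ]), array([189, 236,  34,  33], dtype=int32), np.int32(896)) [0.5418 0.1778 0.125 ]
top tin_yellow 0.59 [359.9, 222.9]
top tin_blue 0.93 [207.0, 252.5]
top tin_blue 0.93 [297.3, 238.6]
top tin_blue 0.68 [133.8, 274.2]
[0.54021934 0.17685528 0.125     ]
```

```bash
python3 - <<'E'
import cv2
a=cv2.imread("pics/top0.png")[200:310,160:270]; b=cv2.imread("pics/scene0.png")[165:265,350:450]
cv2.imwrite("pics/crop0.png",cv2.hconcat([cv2.resize(a,(400,400),interpolation=2),cv2.resize(b,(400,400),interpolation=2)]))
E
```

```text
(no output)
```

View pics/crop0.png

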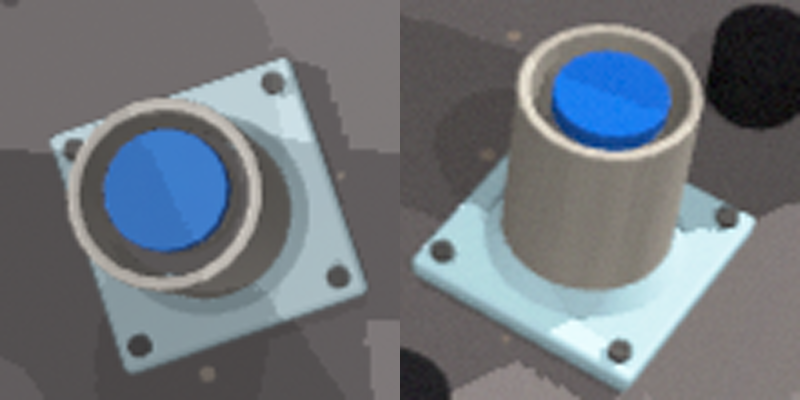

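```bash
cat >> h.py <<'E'
def rows(*targets):
    from scipy.spatial.transform import Rotation as Ro
    s=manip.get_state(); q=s["eef_rot"]; R=Ro.from_quat([q[1],q[2],q[3],q[0]]).as_matrix()
    print("t",s["clock"],"tcp",s["tcp_pos"].round(4),"F",s["contact_force"].round(2),"w",round(s["gripper_width"],3))
    for t in targets: print(t,(R.T@(np.array(t)-s["tcp_pos"])/.75).round(4), "yaw of jaws",np.degrees(np.arctan2(R[1,1],R[0,1])).round(1),"tilt z",R[:,2].round(4))
E
python3 - <<'E'
from h import *
print("rim",ray_at_z("top",(205.4,253.2),.125),ray_at_z("scene",(402.75,187.9),.125))
print("black",ray_at_z("top",(299,236),.045))
print("stack",ray_at_z("top",(25,310),.15),ray_at_z("scene",(514,75),.15), "jar",ray_at_z("scene",(430,62),.1))
rows((.254,.571,.28),(.612,-.0855,.28),(.612,-.0855,.1))
E
```

```text
rim [0.53986208 0.17781615 0.125     ] [0.5420559  0.17841742 0.125     ]
black [0.58318942 0.02614919 0.045     ]
stack [0.44110471 0.44675072 0.15      ] [0.42403451 0.5744029  0.15      ] jar [0.23353046 0.5039707  0.1       ]
t 0.4 tcp [0.2542 0.5709 0.2053] F [-0.37  0.43 -0.13] w 1.0
(0.254, 0.571, 0.28) [ 0.0002  0.     -0.0996] yaw of jaws 66.0 tilt z [-0.e+00 -3.e-04 -1.e+00]
(0.612, -0.0855, 0.28) [-0.7918 -0.6055 -0.0993] yaw of jaws 66.0 tilt z [-0.e+00 -3.e-04 -1.e+00]
(0.612, -0.0855, 0.1) [-0.7918 -0.6055  0.1407] yaw of jaws 66.0 tilt z [-0.e+00 -3.e-04 -1.e+00]
```

>>> servo_tool(commands=[1,0,0,-0.08,0,1,0,0,-0.1,0,1,-0.792,-0.605,-0.1,0,1,-0.792,-0.605,-0.1,0,1,-0.792,-0.605,-0.1,0,1,-0.792,-0.605,-0.1,0,1,-0.792,-0.605,-0.1,0,1,-0.792,-0.605,-0.1,0,1,-0.792,-0.605,-0.1,0,1,-0.792,-0.605,-0.1,0,1,-0.792,-0.605,-0.1,0,1,-0.792,-0.605,-0.1,0])

```text
clock: 1.9
tcp_pos: [0.5542, 0.0206, 0.2805]
eef_rot: [0.0, 0.208, 0.978, 0.0]
contact_force: [1.1, 1.4, -1.1]
gripper_width: 1.001
```

```bash
python3 - <<'E'
from h import *
print(manip.get_state()["joint_pos"].round(2))
rows((.612,-.0855,.1),(.612,-.0855,.016))
E
```

```text
[-0.43  0.24  0.41  1.71 -0.1   1.21  1.15]
t 1.9 tcp [0.5542 0.0206 0.2805] F [ 1.09  1.35 -1.12] w 1.001
(0.612, -0.0855, 0.1) [-0.1278 -0.098   0.2407] yaw of jaws 66.0 tilt z [ 3.e-04 -1.e-04 -1.e+00]
(0.612, -0.0855, 0.016) [-0.1277 -0.098   0.3527] yaw of jaws 66.0 tilt z [ 3.e-04 -1.e-04 -1.e+00]
```

>>> servo_tool(commands=[1,-0.128,-0.098,0,0,1,-0.128,-0.098,0.05,0,1,-0.128,-0.098,0.15,0,1,-0.128,-0.098,0.24,0,1,-0.128,-0.098,0.24,0,1,-0.128,-0.098,0.24,0,1,-0.128,-0.098,0.24,0])

```text
clock: 2.78
tcp_pos: [0.6128, -0.0857, 0.1018]
eef_rot: [0.001, 0.208, 0.978, 0.0]
contact_force: [0.8, 0.3, 0.5]
gripper_width: 0.998
```

```bash
python3 - <<'E'
from h import *
for n in("scene","top"): cv2.imwrite(f"pics/{n}1.png", manip.snapshot(n)[:,:,::-1])
for n in("scene","top"):
    im=cv2.imread(f"pics/{n}1.png")[:,:,::-1].copy()
    for b in blob(im,*Y): print(n,b,ray_at_z(n,b[0],.045))
a=cv2.imread("pics/scene1.png")[120:360,180:420]; b=cv2.imread("pics/top1.png")[130:330,260:460]
cv2.imwrite("pics/crop1.png",cv2.hconcat([cv2.resize(a,(400,400)),cv2.resize(b,(400,400))]))
rows((.612,-.0855,.016))
E
```

```text
scene (array([304.3, 302.9]), array([289, 288,  31,  30], dtype=int32), np.int32(742)) [ 0.61439832 -0.08760527  0.045     ]
t 2.875 tcp [ 0.613  -0.0856  0.102 ] F [ 1.29 -0.2   0.04] w 1.002
(0.612, -0.0855, 0.016) [ 0.0015 -0.0005  0.1147] yaw of jaws 66.0 tilt z [ 2.6e-03 -1.0e-04 -1.0e+00]
```

View pics/crop1.png

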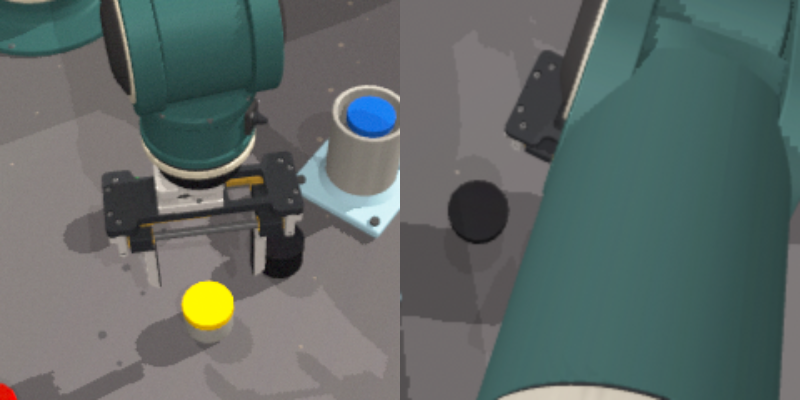

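The crop shows the open fingers straddling the yellow tin, between it and the black tin, so I'll descend and grip.

>>> servo_tool(commands=[1,0,0,0.06,0,1,0,0,0.1,0,1,0,0,0.115,0,1,0,0,0.115,0,1,0,0,0.115,0,-1,0,0,0.115,0,-1,0,0,0.115,0,-1,0,0,0.115,0,-1,0,0,0.115,0,-1,0,0,0.115,0,-1,0,0,0.115,0], newtons=20)

```text
clock: 4.25
tcp_pos: [0.6132, -0.0857, 0.0158]
eef_rot: [0.001, 0.208, 0.978, 0.0]
contact_force: [-1.5, -1.3, 1.7]
gripper_width: 0.586
```

```bash
python3 - <<'E'
from h import *
rows((.542,.177,.25))
E
```

```text
t 4.25 tcp [ 0.6132 -0.0857  0.0158] F [-1.48 -1.26  1.67] w 0.586
(0.542, 0.177, 0.25) [ 0.2282  0.2818 -0.3125] yaw of jaws 66.0 tilt z [ 2.6e-03 -1.0e-04 -1.0e+00]
```

>>> servo_tool(commands=[-1,0,0,-0.06,0,-1,0,0,-0.14,0,-1,0,0,-0.22,0,-1,0,0,-0.3,0,-1,0.05,0.06,-0.312,0,-1,0.1,0.12,-0.312,0,-1,0.15,0.18,-0.312,0,-1,0.2,0.24,-0.312,0,-1,0.228,0.282,-0.312,0,-1,0.228,0.282,-0.312,0,-1,0.228,0.282,-0.312,0,-1,0.228,0.282,-0.312,0])

```text
clock: 5.75
tcp_pos: [0.5425, 0.1758, 0.2495]
eef_rot: [0.001, 0.209, 0.978, 0.0]
contact_force: [-0.2, -0.8, -2.8]
gripper_width: 0.588
```

```bash
python3 - <<'E'
from h import *
for n in("scene","top"): cv2.imwrite(f"pics/{n}2.png", manip.snapshot(n)[:,:,::-1])
for n in("scene","top"):
    im=cv2.imread(f"pics/{n}2.png")[:,:,::-1].copy()
    for b in blob(im,*Y): print(n,b,ray_at_z(n,b[0],.25+.029))
a=cv2.imread("pics/scene2.png")[40:280,280:520]; b=cv2.imread("pics/top2.png")[130:330,100:300]
cv2.imwrite("pics/crop2.png",cv2.hconcat([cv2.resize(a,(400,400)),cv2.resize(b,(400,400))]))
rows((.542,.177,.16),(.542,.177,.142))
E
```

```text
scene (array([412.2, 128.1]), array([397, 115,  32,  27], dtype=int32), np.int32(725)) [0.54689278 0.1720814  0.279     ]
t 5.85 tcp [0.5425 0.1761 0.2496] F [-0.52 -0.45 -3.05] w 0.587
(0.542, 0.177, 0.16) [0.0013 0.0007 0.1194] yaw of jaws 66.0 tilt z [ 2.5e-03 -3.0e-04 -1.0e+00]
(0.542, 0.177, 0.142) [0.0014 0.0007 0.1434] yaw of jaws 66.0 tilt z [ 2.5e-03 -3.0e-04 -1.0e+00]
```

View pics/crop2.png

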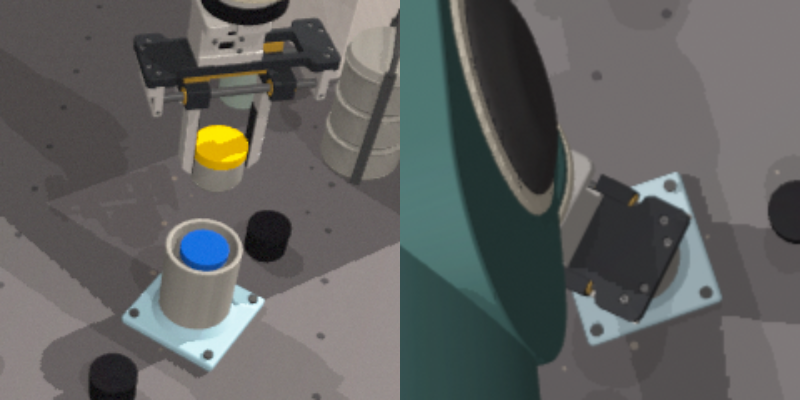

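```bash
python3 - <<'E'
from h import *
rows((.5405,.178,.16),(.5405,.178,.142))
E
```

```text
t 5.85 tcp [0.5425 0.1761 0.2496] F [-0.52 -0.45 -3.05] w 0.587
(0.5405, 0.178, 0.16) [0.0037 0.0011 0.1194] yaw of jaws 66.0 tilt z [ 2.5e-03 -3.0e-04 -1.0e+00]
(0.5405, 0.178, 0.142) [0.0038 0.0011 0.1434] yaw of jaws 66.0 tilt z [ 2.5e-03 -3.0e-04 -1.0e+00]
```

>>> servo_tool(commands=[-1,0.004,0.001,0.03,0,-1,0.004,0.001,0.08,0,-1,0.004,0.001,0.115,0,-1,0.004,0.001,0.127,0,-1,0.004,0.001,0.135,0,-1,0.004,0.001,0.139,0,-1,0.004,0.001,0.142,0,-1,0.004,0.001,0.144,0,-1,0.004,0.001,0.144,0])

```text
clock: 6.98
tcp_pos: [0.5403, 0.178, 0.1417]
eef_rot: [0.001, 0.208, 0.978, 0.0]
contact_force: [-0.4, 0.1, -3.0]
gripper_width: 0.587
```

```bash
python3 - <<'E'
from h import *
cv2.imwrite("pics/scene3.png", manip.snapshot("scene")[:,:,::-1])
a=cv2.imread("pics/scene3.png")[100:260,320:480]
cv2.imwrite("pics/crop3.png",cv2.resize(a,(560,560)))
rows((.5405,.178,.14))
E
```

```text
t 7.025 tcp [0.5404 0.178  0.1417] F [-0.09  0.37 -2.71] w 0.588
(0.5405, 0.178, 0.14) [-0.0002  0.      0.0023] yaw of jaws 65.9 tilt z [ 2.7e-03 -1.0e-04 -1.0e+00]
```

View pics/crop3.png

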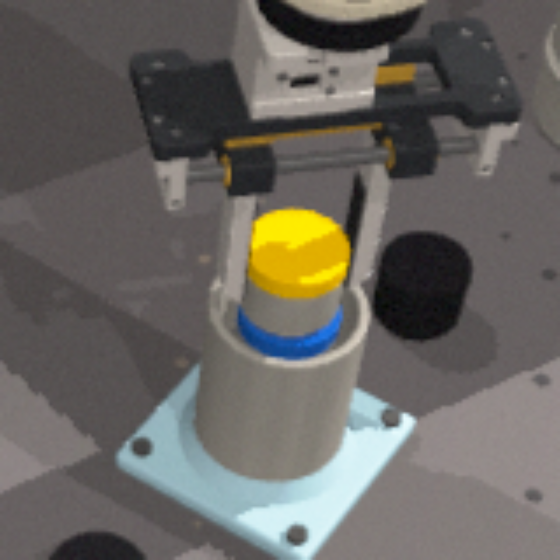

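>>> servo_tool(commands=[-1,0,0,0.001,0,-1,0,0,0.002,0,-1,0,0,0.003,0,-1,0,0,0.003,0])

```text
clock: 7.52
tcp_pos: [0.5404, 0.178, 0.1395]
eef_rot: [0.001, 0.208, 0.978, 0.0]
contact_force: [0.7, 0.5, -1.5]
gripper_width: 0.584
```

>>> servo_tool(commands=[-1,0,0,0.001,0,-1,0,0,0.001,0,0.3,0,0,0.001,0,0.6,0,0,0.001,0,0.8,0,0,0.001,0,0.8,0,0,0.001,0,0.8,0,0,0.001,0])

```text
clock: 8.4
tcp_pos: [0.5404, 0.1781, 0.1388]
eef_rot: [0.001, 0.208, 0.978, 0.0]
contact_force: [1.1, -0.2, -0.2]
gripper_width: 0.902
```

```bash
python3 - <<'E'
from h import *
cv2.imwrite("pics/scene4.png", manip.snapshot("scene")[:,:,::-1])
a=cv2.imread("pics/scene4.png")[100:260,320:480]
cv2.imwrite("pics/crop4.png",cv2.resize(a,(560,560)))
rows((.5405,.178,.24))
E
```

```text
t 8.45 tcp [0.5404 0.1781 0.1387] F [1.22 0.28 0.5 ] w 0.897
(0.5405, 0.178, 0.24) [-5.00e-04  1.00e-04 -1.35e-01] yaw of jaws 66.0 tilt z [ 2.9e-03 -1.0e-04 -1.0e+00]
```

View pics/crop4.png

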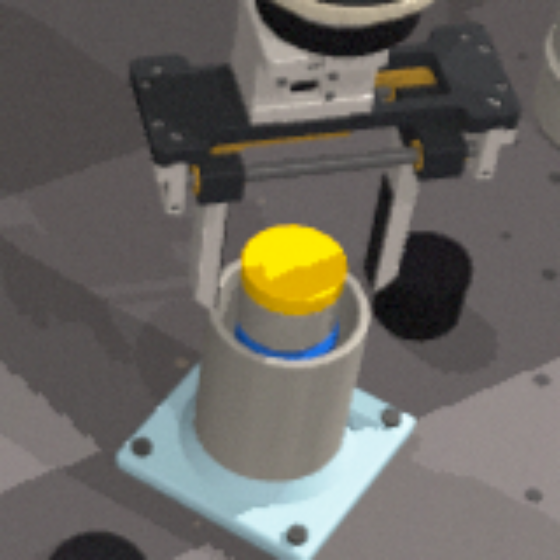

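The tin is standing upright on the blue one and the fingers are clear of it. I'll go up and shut them.

>>> servo_tool(commands=[0.8,0,0,-0.03,0,0.8,0,0,-0.08,0,0.8,0,0,-0.1,0,-1,0,0,-0.1,0,-1,0,0,-0.1,0,-1,0,0,-0.1,0,-1,0,0,-0.1,0,-1,0,0,-0.1,0,-1,0,0,-0.1,0])

```text
clock: 9.57
tcp_pos: [0.5402, 0.178, 0.2136]
eef_rot: [0.001, 0.208, 0.978, 0.0]
contact_force: [-0.1, 0.1, 0.6]
gripper_width: 0.294
```

```bash
python3 - <<'E'
from h import *
cv2.imwrite("pics/scene5.png", manip.snapshot("scene")[:,:,::-1])
im=cv2.imread("pics/scene5.png"); print(blob(im[:,:,::-1].copy(),*Y))
a=im[100:260,320:480]
cv2.imwrite("pics/crop5.png",cv2.resize(a,(560,560)))
rows((.541,.1775,.17),(.541,.1775,.125))
for dz in (.15,.16,.165): print(dz,proj("scene",(.541,.1775,dz)),ray_at_z("scene",blob(im[:,:,::-1].copy(),*Y)[0][0],dz))
E
```

```text
[(array([403.4, 177. ]), array([389, 165,  31,  26], dtype=int32), np.int32(630))]
t 9.625 tcp [0.5402 0.1781 0.2137] F [ 0.34 -0.16  0.12] w 0.256
(0.541, 0.1775, 0.17) [-0.0011 -0.0003  0.0582] yaw of jaws 66.0 tilt z [ 2.8e-03 -1.0e-04 -1.0e+00]
(0.541, 0.1775, 0.125) [-0.001  -0.0004  0.1182] yaw of jaws 66.0 tilt z [ 2.8e-03 -1.0e-04 -1.0e+00]
0.15 [403.55796947 178.59078959] [0.53760678 0.17976351 0.15      ]
0.16 [404.18936809 174.8254545 ] [0.54459653 0.17287665 0.16      ]
0.165 [404.50885527 172.92019803] [0.5480914  0.16943321 0.165     ]
```

View pics/crop5.png

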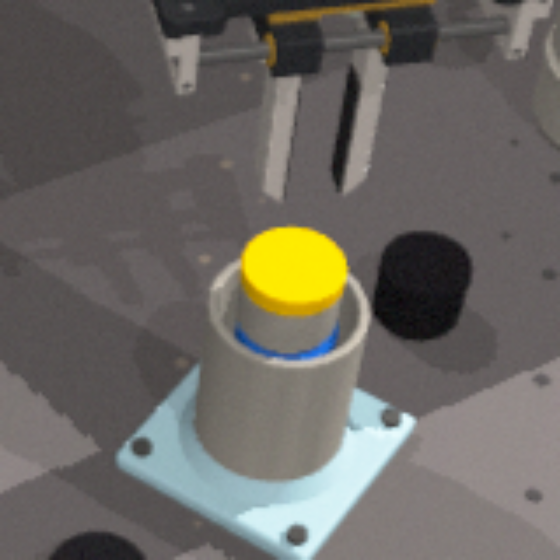

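>>> servo_tool(commands=[-1,-0.001,0,0.02,0,-1,-0.001,0,0.04,0,-1,-0.001,0,0.05,0,-1,-0.001,0,0.055,0,-1,-0.001,0,0.058,0,-1,-0.001,0,0.061,0,-1,-0.001,0,0.064,0,-1,-0.001,0,0.067,0,-1,-0.001,0,0.07,0,-1,-0.001,0,0.073,0,-1,-0.001,0,0.076,0,-1,-0.001,0,0.079,0])

```text
clock: 11.12
tcp_pos: [0.5411, 0.1778, 0.1543]
eef_rot: [0.001, 0.208, 0.978, 0.0]
contact_force: [0.5, 0.2, 0.3]
gripper_width: 0.002
```

>>> servo_tool(commands=[-1,0,0,0.003,0,-1,0,0,0.006,0,-1,0,0,0.009,0,-1,0,0,0.012,0,-1,0,0,0.015,0,-1,0,0,0.018,0,-1,0,0,0.021,0,-1,0,0,0.024,0,-1,0,0,0.027,0,-1,0,0,0.029,0,-1,0,0,0.031,0,-1,0,0,0.031,0])

```text
clock: 12.62
tcp_pos: [0.5411, 0.1777, 0.1309]
eef_rot: [0.001, 0.208, 0.978, 0.0]
contact_force: [0.6, 1.0, 0.6]
gripper_width: 0.002
```

```bash
python3 - <<'E'
from h import *
cv2.imwrite("pics/scene6.png", manip.snapshot("scene")[:,:,::-1])
im=cv2.imread("pics/scene6.png"); print(blob(im[:,:,::-1].copy(),*Y))
a=im[100:260,320:480]
cv2.imwrite("pics/crop6.png",cv2.resize(a,(560,560)))
rows((.541,.1778,.125))
E
```

```text
[(array([401.1, 189.4]), array([387, 176,  31,  24], dtype=int32), np.int32(439))]
t 12.675 tcp [0.5411 0.1777 0.131 ] F [ 0.35 -0.49  0.34] w 0.002
(0.541, 0.1778, 0.125) [0.0002 0.0001 0.0079] yaw of jaws 65.9 tilt z [ 2.7e-03 -2.0e-04 -1.0e+00]
```

View pics/crop6.png

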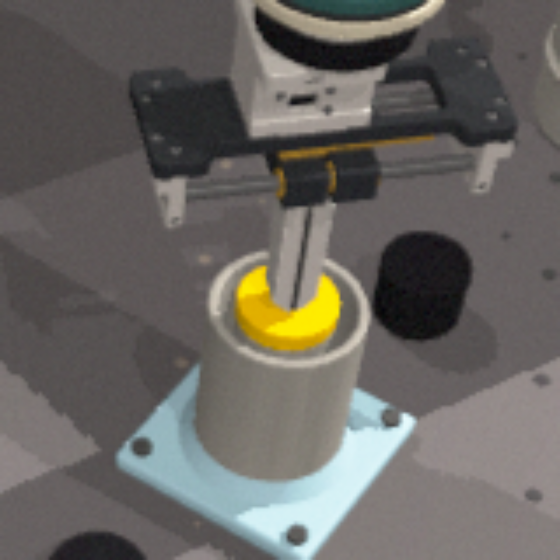

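Right now the yellow lid's top edge is at row 176; the blue lid at rim level had 178. At about 0.38 px/mm that leaves 5–6 mm, which matches the TCP height. I'll push the rest of the way.

>>> servo_tool(commands=[-1,0,0,0.002,0,-1,0,0,0.004,0,-1,0,0,0.006,0,-1,0,0,0.007,0,-1,0,0,0.008,0,-1,0,0,0.008,0,-1,0,0,0.008,0])

```text
clock: 13.55
tcp_pos: [0.5411, 0.1777, 0.1249]
eef_rot: [0.001, 0.208, 0.978, 0.0]
contact_force: [0.3, -0.1, 0.6]
gripper_width: 0.005
```

```bash
python3 - <<'E'
from h import *
im=manip.snapshot("scene"); print(blob(im,*Y)); rows((.541,.1778,.125))
E
```

```text
[(array([400.8, 191.5]), array([387, 178,  30,  24], dtype=int32), np.int32(441))]
t 13.6 tcp [0.541  0.1777 0.1249] F [ 0.36  0.48 -0.74] w 0.007
(0.541, 0.1778, 0.125) [ 0.0001  0.0001 -0.0001] yaw of jaws 66.0 tilt z [ 2.6e-03 -3.0e-04 -1.0e+00]
```

>>> servo_tool(commands=[-1,0,0,-0.005,0,-1,0,0,-0.02,0,-1,0,0,-0.06,0,-1,0,0,-0.11,0,-1,0,0,-0.15,0,-1,-0.05,-0.05,-0.15,0,-1,-0.12,-0.12,-0.15,0,-1,-0.2,-0.2,-0.15,0,-1,-0.27,-0.27,-0.15,0,-1,-0.3,-0.3,-0.15,0,-1,-0.3,-0.3,-0.15,0])

```text
clock: 14.98
tcp_pos: [0.6546, -0.1242, 0.2384]
eef_rot: [0.002, 0.211, 0.978, -0.001]
contact_force: [-0.5, 0.4, -0.2]
gripper_width: 0.006
```

```bash
python3 - <<'E'
from h import *
for n in("scene","top"):
    im=manip.snapshot(n); print(n,blob(im,*Y),blob(im,*B)); cv2.imwrite(f"pics/{n}7.png", im[:,:,::-1])
a=cv2.imread("pics/scene7.png")[165:265,350:450]; b=cv2.imread("pics/top7.png")[200:310,160:270];c=cv2.imread("pics/scene0.png")[165:265,350:450]
cv2.imwrite("pics/crop7.png",cv2.hconcat([cv2.resize(x,(266,266),interpolation=2) for x in (c,a,b)]))
rows((.541,.1778,.2))
E
```

```text
scene [(array([401.3, 189.1]), array([387, 177,  30,  25], dtype=int32), np.int32(616))] []
top [(array([205.5, 253.5]), array([189, 237,  34,  34], dtype=int32), np.int32(909))] []
t 15.075 tcp [ 0.6545 -0.1212  0.2381] F [-0.59  1.24  0.12] w 0.003
(0.541, 0.1778, 0.2) [0.3015 0.3016 0.05  ] yaw of jaws 65.8 tilt z [ 2.6e-03 -9.0e-04 -1.0e+00]
```

View pics/crop7.png

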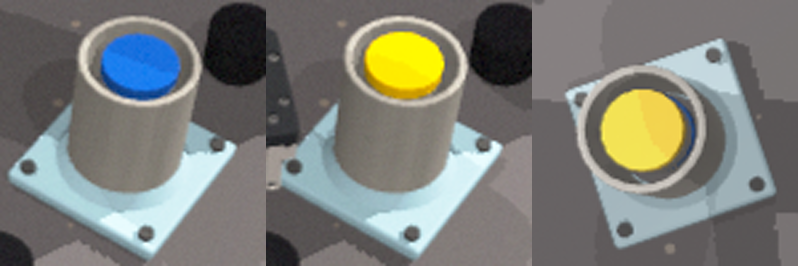

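```bash
python3 -c "
from station import manip
print(manip.job_done(), manip.get_state()['clock'])"
```

```text
the job is handed in; nothing more can be done
the job is handed in; nothing more can be done
```

I took the yellow-lidded tin from the ledge, set it upright on the blue tin at rim height and let go. I then pushed it down slowly with shut fingers until the fingertips were at rim height (0.1249 m measured, rim 0.125 m). After that I backed the arm away and handed the job in. The last clock reading before handing in was about 15.1 s.

**Last checks:**
- **Level:** in the scene view the yellow lid is about where the blue lid was at the start: centre (401.3, 189.1) against (402.2, 189.6) px. Allowing for a sideways difference of about 2 mm, that puts the lid level to within about 1 mm. This comes from images calibrated to about 2 mm.
- **Seating:** in both camera views the tin is upright and within the tube's mouth.
- **Contact and look-alikes:** the gripper is well clear of the dispenser. I did not touch the look-alike tins.
- **Forces:** no reading was above about 3 N. During the push the readings stayed within noise (under about 1 N), so I judged the push by height and the pictures instead.

The network also reported the black look-alike tins as `tin_blue`, so I told them apart by lid colour.

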